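# Load a lamp module into the drawer of a board tester

## Robot

A 6-joint arm with a two-finger parallel gripper is mounted at the origin on the work surface. World frame = base frame: x ahead of the robot, y to its left, z up, the work surface at z = 0. Lengths are in m, angles in rad, forces in N, time in s.
With the tool pointing down it reaches from about 0.3 to 0.85 m from the base axis. Payload 5.4 kg.
Tool frame: the origin (TCP) lies between the finger pads; the fingertips stand 17 mm ahead of it and the grasp point (between the pads) lies 2 mm behind it (bot.finger_overhang is the distance from the TCP to the fingertips, in m); z points along the fingers, y is the line along which they close (so a half turn about z gives the same grasp; the last joint's range is limited). The gripper opens to 85 mm and grips with 20 to 120 N. Pads are 22 mm wide; open, the fingers measure 114 mm over their backs; the gripper's body (76 mm by 85 mm) begins 54 mm behind the grasp point. The pads swing forward as they close: fully open they stand 13 mm farther back than shut.
Start: joints at [-1.457, 0.158, 1.597, -0, 1.386, -0.21], TCP at [0.183, -0.545, 0.248] pointing down, gripper open.
Joint ranges: [-2.91, 2.91], [-0.94, 2.29], [0.18, 2.7], [-1.29, 4.43], [0.17, 2.64], [-3, 3]. Speed limits (rad/s): [2.57, 2.57, 3.14, 3.14, 3.14, 3.14].

## Interface

Orientations are given as a rotation vector (axis times angle).
In Python, from station import bot, cams gives the robot as it stands. The module is installed in compiled form; this text tells all that it offers.
- The arm moves only by the tool step_arm, never from a script. Its argument "moves" is one flat list of numbers, 6 for each row, row after row: the shift along the tool's x, y, z in cm, then the turn, a rotation vector about the tool's x, y, z in rad. A call has exactly 5 rows; each row is the pose to reach, as a shift and turn from the pose commanded when the call began, along the tool's axes at that moment; what a row does not reach only later rows make up. A row lasts 1/12 s, in which the tool goes at most 41.7 mm and 7.16 degrees, less where a joint would pass 70% of its speed; a pose out of reach is approached as far as the arm can. A call with a gripper value outside its range is refused whole. "hand" is the finger opening in cm, from 0 to 8.54, set as the call begins (left out, the last holds). The fingers move at their own pace and stop on an object; the grip force is fixed at half the most. Time passes only in rows, so rows that repeat a pose let the fingers close, or fill a call up. It gives the time, the measured TCP pose, the force, the opening and the grip force at its end, in the units of the state.
- bot.observe(): the state, without advancing time (a new reading comes with each control period).
- cams.grab_frame(name): name is "scene" or "top" or "wrist"; returns the picture (420x560x3 uint8, red, green, blue); there is no depth.
- cams.calibration(name): a dict with "K" (3x3 intrinsics, pixels), "world_to_cam" (4x4, takes a point from world to camera coordinates). Camera axes: x right, y down, z forward; pixel columns grow to the right and rows downward; lengths in m; the calibration is good to about 2 mm. A picture is of the moment at which its call begins: read the wrist's pose just before it. calibration takes no time and is no camera call; for the wrist camera it gives the pose at the moment of the call.
- bot.hand_in(): hands the job in; it is judged then, once.
The state is a dict: "time": time; "q": joint angles; "qvel": joint speeds; "effort": joint torques, N m; "tool_pos": TCP position; "orientation": TCP orientation; "force": force on the tool from outside, world axes, zero at the start; "torque": the same for the moment, N m; "grip_width": finger opening in m; "grasp_force": force on a finger pad.
Only numpy, scipy, OpenCV 4.12 (cv2) and the standard library are available. Lean on these libraries where they do the work, as an engineer would, in place of code of your own. Each camera call takes 0.05 s, during which the arm holds its last target. There are 200 camera calls.

## Task

Get the round lamp module ready for its test: press the orange release button on top of the test box so that the drawer pops out, set the lamp module down flat in the round nest of the drawer, and push the drawer home by its front until it clicks and stays shut. Press and push only gently, as with one finger (never above 18 N on the button or the drawer), lower the lamp into the nest rather than dropping it, leave the other things on the bench where they are, and let go of everything.

Things in the scene. Friction and masses are not known exactly. Their poses are not given: they have to be found in the camera images.
- tester: Board tester, fixed grey box with white lid (all sizes in mm), 255 (its x) x 200 (its y) x 92 tall. Origin: on the table under its middle, 125 behind its front. Its -x side is the front, towards the robot give or take its yaw. The drawer slides out along -x by 120, driven by a damped ejector spring (5.5 N when shut, 2.5 N when out), and is held shut by a catch.
- button_top (a point): Centre of the top of the orange release button on the lid, front right as the robot sees it: 26 dia, 106 above the table when up (14 above the lid). It moves straight down 9 mm against a spring (2 N at first, 4.5 N where the catch lets go 4 mm down, 7.5 N at the bottom), to a hard stop. Axes as the tester's.
- drawer_pad (a point): Centre of the face of the smooth black push pad (70 wide, 34 tall, 4 proud, 47 above the table) on the drawer's front plate (grey, 150 wide, 11 to 83 above the table, 16 thick). 150 in front of the tester's origin when shut, 270 fully out. Axes as the tester's: push along +x. In the last 6 mm the push rises to about 9.5 N, then drops as the catch clicks just past the shut place; a rubber stop starts 2 mm past it.
- nest (a point): Centre of the floor of the round nest in the drawer's dark green plate: 46.4 dia, 6 deep, floor 30 and plate top 36 above the table. It moves with the drawer: hidden when shut; fully out it is 65 in front of the box's front and 60 from the inner face of the drawer's front plate, which rises 47 above the green plate. Green plate 110 (x) x 124 (y). Axes as the tester's.
- lamp_centre (a point): Centre (half-way up) of the loose lamp module: ribbed aluminium puck, 44 dia x 16 tall, white disc with four yellow chips on top, 2 mm bevel round its foot, about 60 g, lying flat on the table, z up. Seated, this point is 8 above the nest's floor and the module stands 10 above the green plate.
- spool: Bystander: spool of solder wire, white flanges, 60 dia x 50 tall; origin centre of underside.
- tip_cleaner: Bystander: dark round tin with brass wool, 64 dia x 36 tall; origin centre of underside.
- flux_jar: Bystander: small jar with red cap, 44 dia x 55 tall; origin centre of underside.
- bare_board1: Bystander: flat white bare circuit board, 40 dia x 5; origin centre of underside. It is not the lamp module.
- bare_board2: Bystander: a second flat white bare circuit board, 40 dia x 5; origin centre of underside. It is not the lamp module.
- screwdriver: Bystander: screwdriver with red handle, 170 long, lying on the table along its own x.
- wood_block: Bystander: wooden block 90 x 60 x 28; origin centre of underside.

How it is judged:
By the outcome, as a careful person would: the job done as asked, in the order asked, and still so for the second after the job is handed in, with the robot touching nothing.
It also fails if it takes over 72 s, if anything falls off the work surface, if the arm or the gripper's body presses on something with over 40 N, if the wrist force passes 120 N, or if a joint passes its speed limit or range.

## Working session

There is one attempt and no reset: what is moved stays moved. The work goes in short steps, Python scripts to look and compute and a tool call to move; the robot and the scene stay as the last step left them, time stands still between calls to the robot, and variables do not carry over. Pictures are saved under pics/ and viewed, at most 10 in all, crops included, and the job is handed in when it is done.

Besides the shell and the picture viewer there is one more tool, called after "Call:" in YAML: its name, and indented under it one key for each argument. step_arm: Moves the arm, as the interface text tells. Its arguments: {"type":"object","properties":{"moves":{"type":"array"},"hand":{"type":"number"}},"required":["moves"]}

```bash
mkdir -p pics
python3 - <<'E'
from station import bot,cams
import cv2,numpy as np
print(bot.observe())
for n in("top","scene"):
    f=cams.grab_frame(n); cv2.imwrite(f"pics/{n}0.png",f[:,:,::-1]); c=cams.calibration(n); print(n,c["K"].tolist(),np.round(c["world_to_cam"],3).tolist())
E
```

```text
{'time': 0.0, 'q': array([-1.45711684e+00,  1.59068531e-01,  1.59823735e+00,  4.14871301e-05,
        1.38616455e+00, -2.10053127e-01]), 'qvel': array([ 6.59915318e-05, -1.22363185e-03,  8.48186239e-04, -2.02706342e-03,
        7.04648865e-04, -7.15901645e-04]), 'effort': array([ 2.18123805e-04, -3.96003199e+01, -3.31427157e+01, -2.35817233e-04,
        8.47351126e-03,  4.39992277e-06]), 'tool_pos': array([ 0.18286394, -0.54455845,  0.24730334]), 'orientation': array([-3.09867925e+00, -5.05986495e-01, -2.05929245e-04]), 'force': array([ 0.40736543, -0.09164592,  0.26602461]), 'torque': array([-0.02583008,  0.03290339, -0.02101992]), 'grasp_force': 0.0, 'grip_width': 0.08542694571428816}
top [[399.9663734853101, 0.0, 276.7448430771934], [0.0, 399.9663734853101, 199.9365807277514], [0.0, 0.0, 1.0]] [[-0.001, -1.0, -0.013, -0.005], [-0.999, 0.002, -0.052, 0.554], [0.052, 0.013, -0.999, 1.072], [0.0, 0.0, 0.0, 1.0]]
scene [[426.74512346045816, 0.0, 278.63095505818336], [0.0, 426.74512346045816, 215.7695954662188], [0.0, 0.0, 1.0]] [[0.664, 0.748, -0.02, -0.396], [0.418, -0.393, -0.819, -0.155], [-0.62, 0.535, -0.574, 1.667], [0.0, 0.0, 0.0, 1.0]]
```

View pics/top0.png

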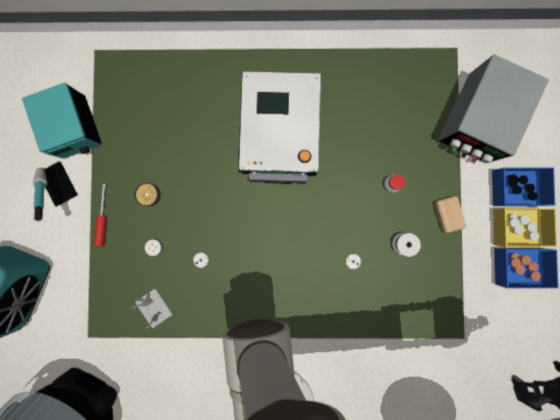

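View pics/scene0.png

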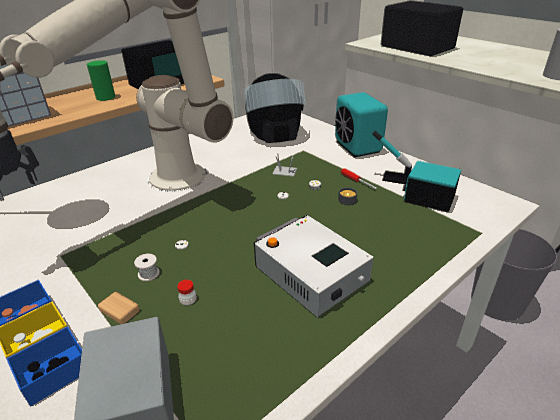

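The top view shows the tester at about (280,122), the orange button at (305,156), and white discs at (153,247), (200,260) and (353,262). The disc at (153,247) looks yellowish, so it is probably the lamp. The scene view agrees. Next I'll measure these and zoom in on the discs.

```bash
cat > h.py <<'E'
from station import bot,cams
import cv2,numpy as np
from scipy.spatial.transform import Rotation as R
def ray(c,uv,z):
    T=c["world_to_cam"];Rm=T[:3,:3];o=-Rm.T@T[:3,3]
    d=Rm.T@np.linalg.inv(c["K"])@np.array([uv[0],uv[1],1.]);return o+d*(z-o[2])/d[2]
def blobs(m,amin=20):
    n,l,s,ce=cv2.connectedComponentsWithStats(m.astype(np.uint8));return [(ce[i].round(1),s[i].tolist(),np.argwhere(l==i)[:,::-1]) for i in range(1,n) if s[i,4]>=amin]
def to_tool(p,s=None):
    s=s or bot.observe();Rm=R.from_rotvec(s["orientation"]).as_matrix();return Rm.T@(np.array(p)-s["tool_pos"])*100
E
python3 - <<'E'
from h import *
f=cv2.imread("pics/top0.png");h=cv2.cvtColor(f,cv2.COLOR_BGR2HSV);c=cams.calibration("top")
H,S,V=cv2.split(h)
roi=np.zeros(H.shape,bool);roi[52:335,97:458]=1
w=(S<60)&(V>130)&roi
for ce,s,p in blobs(w,40):
    print("white",ce,s,ray(c,ce,.016).round(4), ray(c,ce,.005).round(4))
    if s[4]>3000:
        m=np.zeros(H.shape,np.uint8);m[p[:,1],p[:,0]]=1;r=cv2.minAreaRect(p.astype(np.float32));b=cv2.boxPoints(r)
        q=np.array([ray(c,x,.092) for x in b]);print(q.round(4),np.linalg.norm(np.diff(q,axis=0),axis=1))
o=(H>5)&(H<18)&(S>180)&(V>150)&roi
for ce,s,p in blobs(o,30):print("orange",ce,s,ray(c,ce,.106).round(4))
a=[cv2.resize(f[y-20:y+20,x-20:x+20],(260,260),interpolation=2) for x,y in((153,247),(200,260),(353,262))]
cv2.imwrite("pics/d.png",np.hstack(a))
E
```

```text
white [280.2 122.4] [239, 71, 82, 101, 6944] [ 0.7667 -0.0155  0.016 ] [ 0.7694 -0.0155  0.005 ]
[[ 0.6276  0.0896  0.092 ]
 [ 0.8826  0.0834  0.092 ]
 [ 0.8754 -0.1202  0.092 ]
 [ 0.6213 -0.1114  0.092 ]] [0.25506397 0.20374571 0.25429351]
white [277.8 176.7] [250, 172, 57, 8, 246] [ 0.6173 -0.0088  0.016 ] [ 0.6185 -0.0087  0.005 ]
white [102.1 199.1] [100, 184, 5, 31, 68] [0.557  0.4707 0.016 ] [0.5576 0.4757 0.005 ]
white [408.4 244.6] [397, 233, 24, 24, 447] [ 0.4334 -0.3592  0.016 ] [ 0.4327 -0.3627  0.005 ]
white [152.3 247.2] [144, 239, 17, 17, 210] [0.4264 0.3311 0.016 ] [0.4257 0.3347 0.005 ]
white [200.4 259.6] [193, 252, 16, 16, 191] [0.3931 0.2003 0.016 ] [0.3921 0.2025 0.005 ]
white [353.2 261.2] [346, 254, 16, 16, 199] [ 0.389  -0.2109  0.016 ] [ 0.3879 -0.2129  0.005 ]
white [155.3 308.9] [138, 289, 34, 39, 592] [0.2615 0.3205 0.016 ] [0.2591 0.324  0.005 ]
```

View pics/d.png

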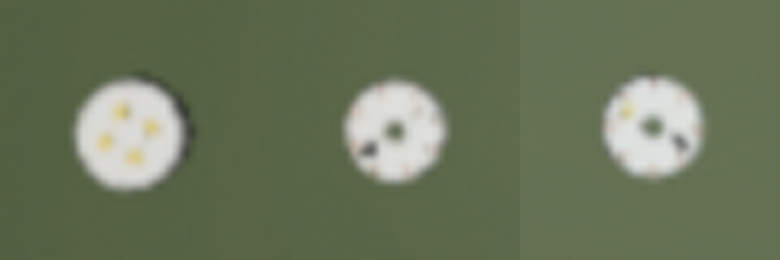

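The left disc at (152,247) has the four yellow chips, so it is the lamp, at about (0.426, 0.331). The other two are bare boards with centre holes. My orange mask missed the button, so I'll redo it.

Run:
```python
from h import *
f=cv2.imread("pics/top0.png");H,S,V=cv2.split(cv2.cvtColor(f,cv2.COLOR_BGR2HSV));c=cams.calibration("top")
print(f[156,305],(H[156,305],S[156,305],V[156,305]),bot.finger_overhang)
m=(S>120)&(V>140)&(H<25);m[:,:290]=0;m[:145]=0;m[168:]=0;m[:,320:]=0
for ce,s,p in blobs(m,20):
    b=ray(c,ce,.106);print("button",ce,s,b.round(4)); 
s=bot.observe();print(to_tool([b[0],b[1],.165],s),R.from_rotvec(s["orientation"]).as_matrix().round(3))
# expected button vs lid: tester frame
yaw=-.031;Rz=R.from_euler('z',yaw).as_matrix()[:2,:2];print("button in tester",Rz.T@(b[:2]-[.7492,-.0146]))
```

```text
[ 86 150 216] (np.uint8(15), np.uint8(153), np.uint8(216)) 0.017
button [304.5 155.4] [300, 151, 10, 10, 86] [ 0.6606 -0.0765  0.106 ]
[ 60.18315633 -29.15374367   8.3123775 ] [[ 0.948  0.318 -0.   ]
 [ 0.318 -0.948  0.002]
 [ 0.    -0.002 -1.   ]]
button in tester [-0.0865896  -0.06464509]
```

Call:
step_arm:
  moves: [3.5,-1.7,0.3,0,0,0.07,7,-3.4,0.6,0,0,0.14,10.5,-5.1,0.9,0,0,0.21,14,-6.8,1.2,0,0,0.28,17.5,-8.5,1.5,0,0,0.35]
  hand: 0

```text
time: 0.52
tool_pos: [0.3226, -0.4071, 0.2327]
orientation: [-3.14, 0.047, 0.0]
force: [-0.2, -0.6, 0.6]
grip_width: 0.026
grasp_force: 0.0
```

Call:
step_arm:
  moves: [2.8,-2.8,0.3,0,0,0,5.6,-5.6,0.6,0,0,0,8.4,-8.4,0.9,0,0,0,11.2,-11.2,1.2,0,0,0,14,-14,1.5,0,0,0]

```text
time: 0.93
tool_pos: [0.4663, -0.2707, 0.2178]
orientation: [-3.141, 0.041, 0.001]
force: [1.1, -1.3, 0.2]
grip_width: 0.0001
grasp_force: 0.0
```

Call:
step_arm:
  moves: [2.8,-2.8,0.3,0,0,0,5.6,-5.6,0.6,0,0,0,8.4,-8.4,0.9,0,0,0,11.2,-11.2,1.2,0,0,0,14,-14,1.5,0,0,0]

```text
time: 1.35
tool_pos: [0.6099, -0.1344, 0.2026]
orientation: [-3.141, 0.041, 0.001]
force: [1.7, 0.3, -0.1]
grip_width: -0.0002
grasp_force: 0.0
```

Run:
```python
from h import *
c=cams.calibration("wrist");f=cams.grab_frame("wrist")[:,:,::-1].copy();cv2.imwrite("pics/w1.png",f)
H,S,V=cv2.split(cv2.cvtColor(f,cv2.COLOR_BGR2HSV))
for ce,s,p in blobs((S>120)&(V>120)&(H>5)&(H<25),60):
    b=ray(c,ce,.106);print(ce,s,b.round(4),to_tool([b[0],b[1],.135]).round(2))
```

```text
[188.3 146.9] [170, 128, 38, 38, 1120] [ 0.6605 -0.0768  0.106 ] [ 4.59 -5.29  6.69]
```

View pics/w1.png

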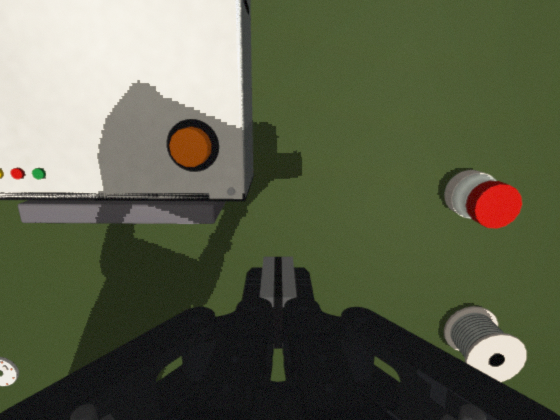

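The wrist view shows the button at (188,147), which gives (0.6605, -0.0768) and agrees with the top view. I'll move over it.

Call:
step_arm:
  moves: [1.5,-1.8,1.2,0,0,0,3,-3.6,2.5,0,0,0,4.6,-5.3,4,0,0,0,4.6,-5.3,6,0,0,0,4.6,-5.3,6.7,0,0,0]

```text
time: 1.82
tool_pos: [0.6549, -0.0828, 0.1323]
orientation: [-3.14, 0.038, 0.009]
force: [-0.4, 0.9, 0.2]
grip_width: 0.0
grasp_force: 0.0
```

Call:
step_arm:
  moves: [0,0,0.5,0,0,0,0,0,0.9,0,0,0,0,0,1.2,0,0,0,0,0,1.4,0,0,0,0,0,1.5,0,0,0]

```text
time: 2.23
tool_pos: [0.6566, -0.0852, 0.1223]
orientation: [3.141, -0.042, 0.002]
force: [-2.1, -0.6, 2.8]
grip_width: 0.0
grasp_force: 1.3
```

Call:
step_arm:
  moves: [0,0,0.15,0,0,0,0,0,0.3,0,0,0,0,0,0.4,0,0,0,0,0,0.5,0,0,0,0,0,0.5,0,0,0]

```text
time: 2.65
tool_pos: [0.6567, -0.0851, 0.1169]
orientation: [3.14, -0.041, 0.001]
force: [-2.9, -2.6, 5.0]
grip_width: -0.0
grasp_force: 2.7
```

Call:
step_arm:
  moves: [0,0,0.1,0,0,0,0,0,0.1,0,0,0,0,0,-1,0,0,0,0,0,-3,0,0,0,0,0,-6,0,0,0]
  hand: 7

```text
time: 3.07
tool_pos: [0.6543, -0.0832, 0.1736]
orientation: [-3.138, 0.041, 0.01]
force: [0.2, 0.0, -0.4]
grip_width: 0.0607
grasp_force: 0.0
```

Run:
```python
from h import *
f=cams.grab_frame("top");cv2.imwrite("pics/t2.png",f[40:340,100:460,::-1]);s=bot.observe();print(s["tool_pos"],s["orientation"],s["force"],s["grip_width"],to_tool([.4264,.3311,.15],s))
```

```text
[ 0.65869217 -0.08442046  0.1832406 ] [ 3.1404642  -0.04061467  0.01104083] [ 2.31290574 -0.76430087  5.50165444] 0.06751094406495567 [-24.31872235 -40.93985094   3.12198237]
```

View pics/t2.png

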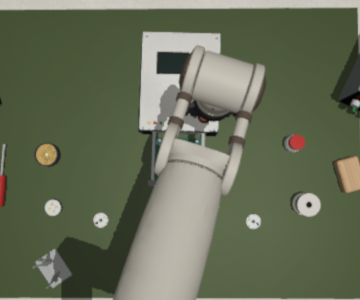

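The drawer is out: the frame is visible in front of the box at about (155,160) in the crop. Now to the lamp.

Call:
step_arm:
  moves: [-2,-3.5,0,0,0,0,-4,-7,0,0,0,0,-6,-10.5,0,0,0,0,-8,-14,0,0,0,0,-10,-17,0,0,0,0]
  hand: 6.5

```text
time: 3.53
tool_pos: [0.5595, 0.0907, 0.1764]
orientation: [-3.14, 0.041, -0.0]
force: [0.4, -0.0, 0.9]
grip_width: 0.0649
grasp_force: 0.0
```

Call:
step_arm:
  moves: [-2,-3.4,0,0,0,0,-4,-6.8,0,0,0,0,-6,-10.2,0.5,0,0,0,-8,-13.6,1,0,0,0,-8.5,-15,1,0,0,0]

```text
time: 3.95
tool_pos: [0.4759, 0.2442, 0.1653]
orientation: [-3.139, 0.036, 0.006]
force: [0.0, 0.3, -1.2]
grip_width: 0.0654
grasp_force: 0.0
```

```bash
cat > lamp.py <<'E'
from h import *
s=bot.observe();c=cams.calibration("wrist");f=cams.grab_frame("wrist")[:,:,::-1].copy();cv2.imwrite("pics/w2.png",f)
print(s["tool_pos"],s["orientation"])
H,S,V=cv2.split(cv2.cvtColor(f,cv2.COLOR_BGR2HSV))
for ce,st,p in blobs((V>140)&((S<70)),300):
    (u,v),(a,b),_=cv2.minAreaRect(p.astype(np.float32));h=cv2.convexHull(p.astype(np.int32));(e,ax,_)=cv2.fitEllipse(h)
    P=ray(c,e,.016);w=np.linalg.norm(ray(c,(e[0]+ax[0]/2,e[1]),.016)-P)*2
    print(ce,st,np.round(e,1),np.round(ax,1),"P",P.round(4),"dia",w.round(4),"tool",to_tool([P[0],P[1],.024],s).round(2))
E
python3 lamp.py
```

```text
[0.47587422 0.24417339 0.16526788] [-3.13945541  0.03581949  0.00564434]
[531.6  80.9] [509, 0, 48, 167, 1818] [535.8  64.2] [ 13.3 260.2] P [0.5754 0.0491 0.016 ] dia 0.01 tool [10.45 19.3  14.05]
[182.2 251.1] [159, 231, 50, 43, 1333] [183.2 253.1] [43.3 49.8] P [0.4261 0.3303 0.016 ] dia 0.0386 tool [-5.12 -8.47 14.16]
[  9.9 335.7] [0, 260, 31, 130, 2078] [ 33.1 359.6] [ 7.8 11.9] P [0.3134 0.4922 0.016 ] dia 0.0078 tool [-16.76 -24.4   14.23]
[324.6 278.8] [304, 260, 42, 39, 1195] [324.1 279. ] [38.9 42.3] P [0.3975 0.2042 0.016 ] dia 0.0355 tool [-7.7   4.2  14.15]
[205.4 367.2] [191, 348, 28, 40, 672] [204.9 367.5] [22.5 42.7] P [0.3001 0.3219 0.016 ] dia 0.0226 tool [-17.7   -7.35  14.2 ]
```

View pics/w2.png

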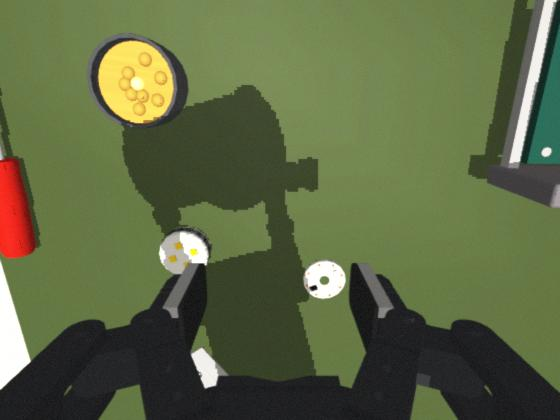

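The wrist view shows the lamp at (183,252), giving (0.426, 0.331), which agrees with the top view. I'll go down over it.

Call:
step_arm:
  moves: [-2,-3,1.5,0,0,0,-4,-6,3,0,0,0,-5.1,-8.5,5,0,0,0,-5.1,-8.5,7,0,0,0,-5.1,-8.5,8,0,0,0]

```text
time: 4.42
tool_pos: [0.4292, 0.3271, 0.0841]
orientation: [3.141, -0.037, -0.005]
force: [-1.0, -0.3, -0.3]
grip_width: 0.065
grasp_force: 0.0
```

```bash
python3 lamp.py
```

```text
[0.42915994 0.32709311 0.08411212] [ 3.14051711 -0.03744605 -0.0047537 ]
[ 4.4 68.7] [0, 21, 14, 75, 558] [-109.5 -309.3] [ 43.9 860.4] P [0.6673 0.4782 0.016 ] dia 0.0177 tool [ 23.46 -15.68   5.93]
[272.7 237.9] [238, 205, 70, 67, 3188] [272.7 238. ] [66.2 69.1] P [0.426  0.3308 0.016 ] dia 0.041 tool [-0.31 -0.37  6.01]
[ 12.5 321.3] [0, 223, 39, 167, 3295] [ 39.  354.8] [13.6 21.8] P [0.3422 0.4958 0.016 ] dia 0.0094 tool [ -9.08 -16.66   6.02]
[462.  273.8] [431, 247, 62, 56, 2392] [461.5 274.3] [53.8 62.7] P [0.398  0.2104 0.016 ] dia 0.0346 tool [-2.82 11.74  6.03]
```

View pics/w2.png

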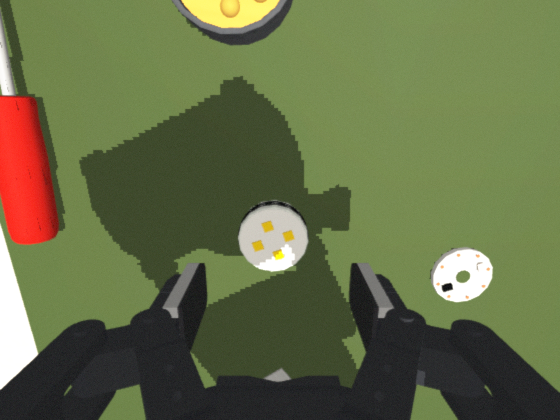

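The lamp is centred between the fingers, at (273,238).

Call:
step_arm:
  moves: [0,0,1,0,0,0,0,0,2,0,0,0,0,0,3,0,0,0,0,0,3.5,0,0,0,0,0,3.5,0,0,0]

```text
time: 4.88
tool_pos: [0.4305, 0.3258, 0.05]
orientation: [3.14, -0.043, -0.003]
force: [-0.7, -0.5, 0.5]
grip_width: 0.0649
grasp_force: 0.0
```

Call:
step_arm:
  moves: [-0.3,-0.3,0.2,0,0,0,-0.5,-0.5,0.8,0,0,0,-0.5,-0.5,1.6,0,0,0,-0.5,-0.5,2.3,0,0,0,-0.5,-0.5,2.6,0,0,0]

```text
time: 5.3
tool_pos: [0.4253, 0.3314, 0.0239]
orientation: [3.14, -0.041, -0.003]
force: [-1.1, 0.1, 0.4]
grip_width: 0.0654
grasp_force: 0.0
```

Call:
step_arm:
  moves: [0,0,0,0,0,0,0,0,0,0,0,0,0,0,0,0,0,0,0,0,0,0,0,0,0,0,0,0,0,0]
  hand: 3.8

```text
time: 5.72
tool_pos: [0.4266, 0.3318, 0.0256]
orientation: [-3.141, 0.041, -0.001]
force: [-0.4, 0.0, 0.0]
grip_width: 0.0395
grasp_force: 60.5
```

Call:
step_arm:
  moves: [0,0,-1,0,0,0,0,0,-3,0,0,0,0,0,-6,0,0,0,0,0,-9,0,0,0,0,0,-11,0,0,0]

```text
time: 6.13
tool_pos: [0.4273, 0.3322, 0.139]
orientation: [-3.14, 0.041, -0.006]
force: [1.4, 0.7, 0.0]
grip_width: 0.0399
grasp_force: 60.5
```

Run:
```python
from h import *
w=cams.grab_frame("wrist");s=cams.grab_frame("scene");t=cams.grab_frame("top")
p=bot.observe()["tool_pos"];c=cams.calibration("scene");q=c["K"]@(c["world_to_cam"]@[*p,1])[:3];u,v=(q[:2]/q[2]).astype(int);print(u,v,p)
u=min(max(u,50),510);v=min(max(v,40),380)
c=cv2.resize(s[v-40:v+40,u-50:u+50],(400,320),interpolation=2)
a=cv2.resize(t[130:250,220:340],(320,320),interpolation=2)
out=np.zeros((590,760,3),np.uint8);out[:320,:400]=c;out[:320,430:750]=a;out[325:590,:400]=w[150:415,80:480]
cv2.imwrite("pics/g.png",out[:,:,::-1]);cv2.imwrite("pics/t3.png",t[:,:,::-1])
```

```text
316 153 [0.42768217 0.33236495 0.13800244]
```

View pics/g.png

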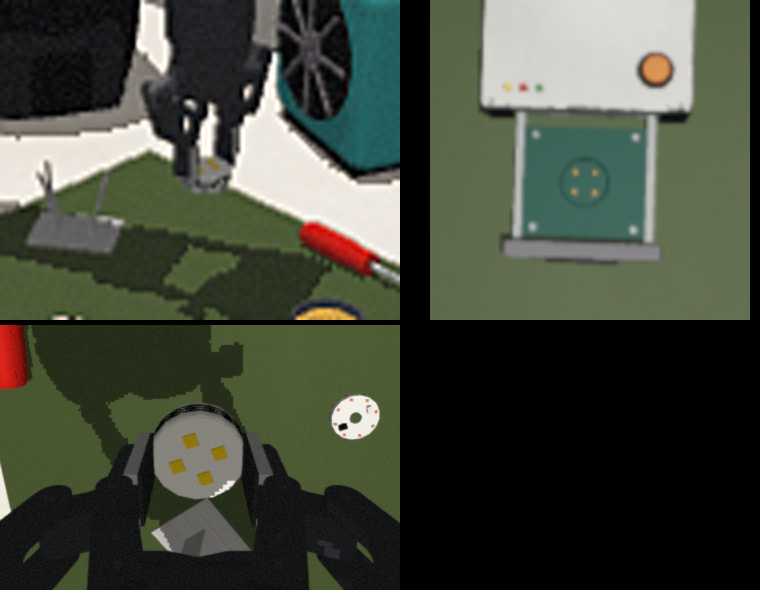

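The wrist view shows the lamp held flat between the pads. The top view shows the drawer fully out, with the nest circle at crop (585,182) and four gold contacts on its floor. I'll measure the lamp's offset in the hand and the nest position.

```bash
cat > m.py <<'E'
from h import *
def lamp_in_tool(dz=-.0096):
    s=bot.observe();c=cams.calibration("wrist");f=cams.grab_frame("wrist")[:,:,::-1].copy();cv2.imwrite("pics/w3.png",f)
    H,S,V=cv2.split(cv2.cvtColor(f,cv2.COLOR_BGR2HSV))
    m=(H>15)&(H<32)&(S>150)&(V>90)
    m[:200]=0;m[380:]=0;m[:,:200]=0;m[:,360:]=0
    b=blobs(m,40);e=np.array([x[0] for x in b]);print("chips",len(b),e.tolist(),[x[1][4] for x in b])
    P=np.array([ray(c,x,s["tool_pos"][2]+dz) for x in e]);print("r",np.linalg.norm(P-P.mean(0),axis=1).round(4))
    print("lamp in tool cm",to_tool(P.mean(0),s).round(3),P.mean(0).round(4));return f
if __name__=="__main__":
    lamp_in_tool()
    f=cv2.imread("pics/t3.png");H,S,V=cv2.split(cv2.cvtColor(f,cv2.COLOR_BGR2HSV));c=cams.calibration("top")
    m=(H>8)&(H<30)&(S>70)&(V>90);m[:185]=0;m[212:]=0;m[:,:262]=0;m[:,295:]=0
    b=blobs(m,1);e=np.array([x[0] for x in b]);print(e.tolist())
    n=ray(c,e.mean(0),.03);print("nest",n.round(4));print(to_tool([n[0],n[1],.139]))
E
python3 m.py
```

```text
chips 4 [[270.2, 265.7], [299.0, 278.1], [256.8, 291.2], [285.0, 303.0]] [165, 160, 159, 149]
r [0.01   0.0101 0.0101 0.01  ]
lamp in tool cm [-0.173 -0.072  0.959] [0.426  0.3332 0.1284]
[[273.8, 194.0], [281.3, 194.3], [273.5, 201.5], [281.3, 201.7]]
nest [ 0.5588 -0.008   0.03  ]
[14.12419879 33.61970872 -0.30755181]
```

Call:
step_arm:
  moves: [1,3.6,0,0,0,0,2,7.2,0,0,0,0,3,10.8,0,0,0,0,4,14.4,0,0,0,0,5,18,0,0,0,0]

```text
time: 6.75
tool_pos: [0.4701, 0.1488, 0.1335]
orientation: [3.141, -0.04, -0.006]
force: [0.6, -0.4, -0.5]
grip_width: 0.0398
grasp_force: 60.6
```

Call:
step_arm:
  moves: [1,3.6,0,0,0,0,2,7.2,0,0,0,0,3,10.8,0,0,0,0,4,14.5,0,0,0,0,4,15.6,0,0,0,0]

```text
time: 7.17
tool_pos: [0.5076, -0.011, 0.1341]
orientation: [3.14, -0.047, -0.002]
force: [0.4, -0.3, 0.2]
grip_width: 0.0393
grasp_force: 60.7
```

Call:
step_arm:
  moves: [0,0,0,0,0,0,0,0,0,0,0,0,0,0,0,0,0,0,0,0,0,0,0,0,0,0,0,0,0,0]

```text
time: 7.58
tool_pos: [0.507, -0.0053, 0.135]
orientation: [-3.141, 0.038, 0.001]
force: [-0.1, 0.3, 0.4]
grip_width: 0.0401
grasp_force: 60.7
```

```bash
cat > n.py <<'E'
from m import *
f=lamp_in_tool();s=bot.observe();c=cams.calibration("wrist")
H,S,V=cv2.split(cv2.cvtColor(f,cv2.COLOR_BGR2HSV))
print(s["tool_pos"],s["orientation"],s["grip_width"])
m=(H>8)&(H<35)&(S>100)&(V>70)
for ce,st,p in blobs(m,15):
    if ce[1]<245: print(ce,st,ray(c,ce,.03).round(4),to_tool(ray(c,ce,.03),s).round(3))
E
python3 n.py
```

```text
chips 4 [[270.2, 265.8], [298.9, 278.2], [256.7, 291.2], [285.0, 303.0]] [163, 158, 155, 149]
r [0.01   0.0101 0.0101 0.0101]
lamp in tool cm [-0.175 -0.074  0.96 ] [ 0.5052 -0.0045  0.1254]
[ 0.50711637 -0.00541566  0.13512548] [-3.14111007e+00  3.84050743e-02  6.44241699e-04] 0.03980798774546842
[265.9 128.5] [262, 125, 9, 8, 57] [0.5676 0.0016 0.03  ] [ 6.03 -0.85 10.51]
[296.4 128.8] [293, 125, 8, 9, 54] [ 0.5669 -0.0187  0.03  ] [ 6.012  1.182 10.51 ]
[266.3 158.6] [263, 155, 8, 8, 50] [0.5475 0.002  0.03  ] [ 4.022 -0.842 10.511]
[295.6 158.5] [292, 155, 8, 8, 51] [ 0.5471 -0.018   0.03  ] [ 4.031  1.163 10.511]
```

View pics/w3.png

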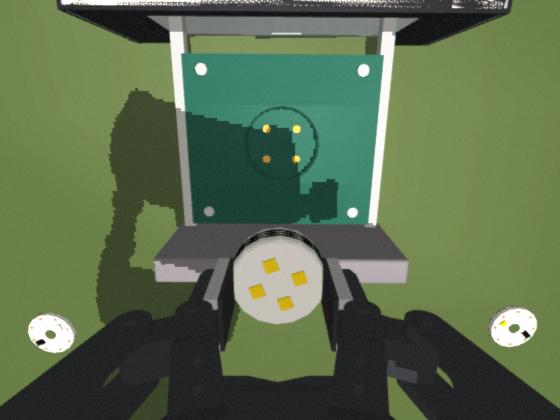

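The wrist view shows the nest at (281,143) and the lamp at (278,284). The relative shift needed is +5.2 cm in x and +0.24 cm in y.

Call:
step_arm:
  moves: [2.2,0.12,0,0,0,0,4.2,0.24,0,0,0,0,5.2,0.24,1,0,0,0,5.2,0.24,3,0,0,0,5.2,0.24,5,0,0,0]

```text
time: 8.05
tool_pos: [0.5608, -0.0099, 0.0857]
orientation: [3.141, -0.039, 0.005]
force: [-0.5, 0.1, -2.2]
grip_width: 0.0398
grasp_force: 60.7
```

Call:
step_arm:
  moves: [0,0,0.5,0,0,0,0,0,1,0,0,0,0,0,1,0,0,0,0,0,1,0,0,0,0,0,1,0,0,0]

```text
time: 8.47
tool_pos: [0.5602, -0.0104, 0.0766]
orientation: [3.141, -0.041, 0.004]
force: [-0.5, 0.2, 0.1]
grip_width: 0.0395
grasp_force: 60.7
```

```bash
python3 n.py
```

```text
chips 4 [[270.2, 265.7], [298.9, 278.1], [256.7, 291.2], [285.0, 303.1]] [166, 158, 160, 151]
r [0.0101 0.0101 0.0101 0.0101]
lamp in tool cm [-0.173 -0.073  0.96 ] [ 0.5585 -0.0097  0.067 ]
[ 0.56020213 -0.01046649  0.07663676] [ 3.14082451 -0.0409725   0.00364473] 0.039388529617414764
[507.7  26.1] [457, 0, 103, 59, 5315] [ 0.6677 -0.1178  0.03  ] [11.02  10.45   4.694]
[25.5 82.3] [9, 68, 34, 29, 765] [0.6493 0.1085 0.03  ] [  8.581 -12.129   4.678]
```

View pics/w3.png

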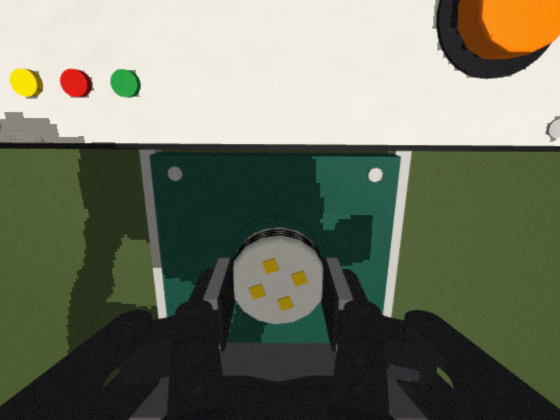

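The lamp is held just above the nest, about a millimetre off. The two plate screws at (175,173) and (375,174) give a closer check on the lateral offset.

Run:
```python
from h import *
f=cv2.imread("pics/w3.png");c=cams.calibration("wrist");H,S,V=cv2.split(cv2.cvtColor(f,cv2.COLOR_BGR2HSV))
s=bot.observe();print(s["tool_pos"])
m=S<70;m&=V>60
for u,v in((175,173),(375,174)):
    k=np.zeros_like(m);k[v-12:v+13,u-12:u+13]=1
    for ce,st,p in blobs(m&k,30):P=ray(c,ce,.0365);print(ce,st,P.round(4),to_tool(P,s).round(3))
```

```text
[ 0.56020213 -0.01046649  0.07663676]
[174.6 173.2] [168, 166, 15, 15, 174] [0.6048 0.0404 0.0365] [ 4.313 -5.205  4.021]
[375.  174.4] [368, 167, 15, 16, 187] [ 0.6016 -0.0594  0.0365] [4.259 4.782 4.026]
```

Call:
step_arm:
  moves: [-0.1,-0.15,0,0,0,0,-0.1,-0.15,0.4,0,0,0,-0.1,-0.15,0.8,0,0,0,-0.1,-0.15,1.1,0,0,0,-0.1,-0.15,1.2,0,0,0]

```text
time: 8.93
tool_pos: [0.5577, -0.0087, 0.0624]
orientation: [-3.141, 0.041, 0.002]
force: [-0.4, 0.7, -1.7]
grip_width: 0.0397
grasp_force: 60.7
```

Call:
step_arm:
  moves: [0,0,0.1,0,0,0,0,0,0.2,0,0,0,0,0,0.3,0,0,0,0,0,0.4,0,0,0,0,0,0.4,0,0,0]

```text
time: 9.35
tool_pos: [0.5583, -0.0088, 0.0591]
orientation: [-3.141, 0.041, 0.0]
force: [0.0, -0.3, -0.1]
grip_width: 0.0397
grasp_force: 60.7
```

Call:
step_arm:
  moves: [0,0,0.1,0,0,0,0,0,0.15,0,0,0,0,0,0.2,0,0,0,0,0,0.25,0,0,0,0,0,0.25,0,0,0]

```text
time: 9.77
tool_pos: [0.5583, -0.0088, 0.0567]
orientation: [-3.141, 0.041, 0.0]
force: [-0.4, -0.0, -1.7]
grip_width: 0.0398
grasp_force: 60.7
```

Call:
step_arm:
  moves: [0,0,0.05,0,0,0,0,0,0.05,0,0,0,0,0,0.1,0,0,0,0,0,0.1,0,0,0,0,0,0.1,0,0,0]

```text
time: 10.18
tool_pos: [0.5583, -0.0088, 0.0558]
orientation: [3.141, -0.041, -0.0]
force: [-0.6, 0.7, -0.8]
grip_width: 0.0395
grasp_force: 60.7
```

Call:
step_arm:
  moves: [0,0,0.05,0,0,0,0,0,0.1,0,0,0,0,0,0.1,0,0,0,0,0,0.1,0,0,0,0,0,0.1,0,0,0]

```text
time: 10.6
tool_pos: [0.5586, -0.0088, 0.0555]
orientation: [3.141, -0.041, 0.0]
force: [-2.3, 0.6, 5.5]
grip_width: 0.0398
grasp_force: 61.4
```

It touches at TCP z 0.0555, the expected seating height. Releasing.

Call:
step_arm:
  moves: [0,0,-0.05,0,0,0,0,0,-0.05,0,0,0,0,0,-0.05,0,0,0,0,0,-0.05,0,0,0,0,0,-0.05,0,0,0]
  hand: 6

```text
time: 11.02
tool_pos: [0.5583, -0.0088, 0.0552]
orientation: [-3.141, 0.041, 0.0]
force: [0.6, -0.2, -0.4]
grip_width: 0.0599
grasp_force: 0.0
```

Call:
step_arm:
  moves: [0,0,-1,0,0,0,0,0,-3,0,0,0,0,0,-6,0,0,0,0,0,-8,0,0,0,0,0,-8,0,0,0]

```text
time: 11.43
tool_pos: [0.5619, -0.0095, 0.1414]
orientation: [3.139, -0.041, 0.016]
force: [0.7, 0.1, 0.4]
grip_width: 0.0599
grasp_force: 0.0
```

Call:
step_arm:
  moves: [-4,0,0,0,0,0,-8,0,0,0,0,0,-10,0,0,0,0,0,-10,0,0,0,0,0,-10,0,0,0,0,0]
  hand: 0

```text
time: 11.85
tool_pos: [0.4578, -0.0061, 0.1353]
orientation: [3.141, -0.042, 0.001]
force: [0.3, 0.3, -0.3]
grip_width: 0.0004
grasp_force: 0.0
```

Run:
```python
from h import *
s=bot.observe();print(s["tool_pos"],s["orientation"]);c=cams.calibration("wrist");f=cams.grab_frame("wrist")[:,:,::-1].copy();cv2.imwrite("pics/w5.png",f)
H,S,V=cv2.split(cv2.cvtColor(f,cv2.COLOR_BGR2HSV))
P=[]
for ce,st,p in blobs((H>15)&(H<32)&(S>120)&(V>90),20):
    q=ray(c,ce,.046);print(ce,st,q.round(4))
    if np.hypot(*(q[:2]-[.558,-.009]))<.03:P.append(q)
P=np.array(P);print(len(P),P.mean(0),np.linalg.norm(P-P.mean(0),axis=1))
for ce,st,p in blobs((S<70)&(V>130),600):
    e,ax,_=cv2.fitEllipse(cv2.convexHull(p.astype(np.int32)));print("w",np.round(e,1),np.round(ax,1),ray(c,e,.046).round(4))
```

```text
[ 0.45778873 -0.00609604  0.1353079 ] [ 3.14127804e+00 -4.17776088e-02  5.92855709e-04]
[272.   43.7] [267, 38, 11, 13, 101] [ 0.567  -0.0049  0.046 ]
[293.9  55.3] [289, 50, 11, 12, 96] [ 0.5606 -0.0175  0.046 ]
[261.7  67.6] [256, 62, 12, 12, 95] [0.5544 0.0015 0.046 ]
[283.3  78.7] [278, 73, 11, 12, 91] [ 0.548  -0.0111  0.046 ]
[512.4 272.7] [509, 270, 8, 6, 32] [ 0.4151 -0.1712  0.046 ]
4 [ 0.55750649 -0.00801192  0.046     ] [0.01002026 0.01000325 0.01001479 0.01000782]
w [174.6  80.8] [ 12.4 286.6] [0.5484 0.0537 0.046 ]
w [380.4  81.6] [ 18.1 192.8] [ 0.5449 -0.069   0.046 ]
w [277.8  60.4] [74.4 81. ] [ 0.5581 -0.0081  0.046 ]
w [363.3 183. ] [102.8 105. ] [ 0.4832 -0.0619  0.046 ]
w [522.5 276.8] [42.5 51.3] [ 0.4116 -0.179   0.046 ]
w [ 37.9 284.6] [42.3 51.6] [0.4145 0.1676 0.046 ]
```

The lamp sits at the nest centre, with all four chip radii at 10.0 mm, so it is flat. Next I'll close the fingers, lower in front of the pad and push.

Call:
step_arm:
  moves: [-2,0,1,0,0,0,-2.8,0,3,0,0,0,-2.8,0,5.5,0,0,0,-2.8,0,8.2,0,0,0,-2.8,0,8.2,0,0,0]

```text
time: 12.32
tool_pos: [0.4277, -0.0046, 0.0494]
orientation: [-3.139, 0.041, 0.012]
force: [-1.8, 0.4, -1.0]
grip_width: -0.0001
grasp_force: 0.0
```

Call:
step_arm:
  moves: [0.6,0,0,0,0,0,1.2,0,0,0,0,0,1.8,0,0,0,0,0,2.2,0,0,0,0,0,2.6,0,0,0,0,0]

```text
time: 12.73
tool_pos: [0.4583, -0.0065, 0.0547]
orientation: [3.141, -0.041, 0.004]
force: [0.7, 1.0, -0.0]
grip_width: -0.0002
grasp_force: 0.0
```

Call:
step_arm:
  moves: [0.3,0,0,0,0,0,0.6,0,0,0,0,0,0.9,0,0,0,0,0,1.2,0,0,0,0,0,1.5,0,0,0,0,0]

```text
time: 13.15
tool_pos: [0.4706, -0.0064, 0.0529]
orientation: [-3.141, 0.041, 0.004]
force: [-3.1, -0.2, 2.5]
grip_width: 0.0004
grasp_force: 1.8
```

Call:
step_arm:
  moves: [0.3,0,0,0,0,0,0.6,0,0,0,0,0,0.9,0,0,0,0,0,1.2,0,0,0,0,0,1.5,0,0,0,0,0]

```text
time: 13.57
tool_pos: [0.4861, -0.0069, 0.0529]
orientation: [-3.141, 0.041, 0.002]
force: [-3.5, -1.9, -1.4]
grip_width: -0.0
grasp_force: 2.0
```

Call:
step_arm:
  moves: [0.4,0,0,0,0,0,0.8,0,0,0,0,0,1.2,0,0,0,0,0,1.6,0,0,0,0,0,2.0,0,0,0,0,0]

```text
time: 13.98
tool_pos: [0.5064, -0.0074, 0.053]
orientation: [-3.141, 0.041, 0.001]
force: [-4.0, -0.8, -1.0]
grip_width: -0.0004
grasp_force: 2.3
```

Call:
step_arm:
  moves: [0.4,0,0,0,0,0,0.8,0,0,0,0,0,1.2,0,0,0,0,0,1.6,0,0,0,0,0,2.0,0,0,0,0,0]

```text
time: 14.4
tool_pos: [0.5265, -0.008, 0.0531]
orientation: [3.141, -0.041, -0.001]
force: [-5.2, -2.7, -1.7]
grip_width: 0.0002
grasp_force: 2.5
```

Call:
step_arm:
  moves: [0.4,0,0,0,0,0,0.8,0,0,0,0,0,1.2,0,0,0,0,0,1.6,0,0,0,0,0,2.0,0,0,0,0,0]

```text
time: 14.82
tool_pos: [0.5463, -0.0086, 0.0531]
orientation: [3.141, -0.041, -0.002]
force: [-5.9, -1.5, -1.6]
grip_width: -0.0002
grasp_force: 2.8
```

Call:
step_arm:
  moves: [0.4,0,0,0,0,0,0.8,0,0,0,0,0,1.2,0,0,0,0,0,1.6,0,0,0,0,0,1.9,0,0,0,0,0]

```text
time: 15.23
tool_pos: [0.5654, -0.0092, 0.0531]
orientation: [3.141, -0.041, -0.002]
force: [-6.2, -2.3, -0.8]
grip_width: -0.0003
grasp_force: 2.9
```

Call:
step_arm:
  moves: [0.3,0,0,0,0,0,0.6,0,0,0,0,0,0.9,0,0,0,0,0,1.2,0,0,0,0,0,1.4,0,0,0,0,0]

```text
time: 15.65
tool_pos: [0.5793, -0.0096, 0.0531]
orientation: [3.141, -0.041, -0.002]
force: [-6.3, -2.6, -1.5]
grip_width: -0.0002
grasp_force: 3.0
```

Call:
step_arm:
  moves: [0.05,0,0,0,0,0,0.1,0,0,0,0,0,0.15,0,0,0,0,0,0.2,0,0,0,0,0,0.25,0,0,0,0,0]

```text
time: 16.07
tool_pos: [0.5815, -0.0097, 0.0531]
orientation: [3.141, -0.041, -0.002]
force: [-7.4, -2.5, 0.3]
grip_width: 0.0003
grasp_force: 3.7
```

Call:
step_arm:
  moves: [0.05,0,0,0,0,0,0.1,0,0,0,0,0,0.15,0,0,0,0,0,0.2,0,0,0,0,0,0.25,0,0,0,0,0]

```text
time: 16.48
tool_pos: [0.5834, -0.0097, 0.0532]
orientation: [3.141, -0.041, -0.005]
force: [-10.1, -3.3, 2.0]
grip_width: 0.0003
grasp_force: 4.7
```

Call:
step_arm:
  moves: [0.05,0,0,0,0,0,0.1,0,0,0,0,0,0.15,0,0,0,0,0,0.2,0,0,0,0,0,0.2,0,0,0,0,0]

```text
time: 16.9
tool_pos: [0.5865, -0.0097, 0.0532]
orientation: [3.141, -0.041, -0.001]
force: [-5.7, -2.5, -1.4]
grip_width: -0.0001
grasp_force: 2.4
```

Call:
step_arm:
  moves: [0.03,0,0,0,0,0,0.06,0,0,0,0,0,0.06,0,0,0,0,0,0.06,0,0,0,0,0,0.06,0,0,0,0,0]

```text
time: 17.32
tool_pos: [0.5869, -0.0097, 0.0532]
orientation: [3.141, -0.041, -0.001]
force: [-6.7, -0.9, -1.0]
grip_width: -0.0002
grasp_force: 2.9
```

Call:
step_arm:
  moves: [-0.1,0,0,0,0,0,-0.2,0,0,0,0,0,-0.4,0,0,0,0,0,-0.7,0,0,0,0,0,-1,0,0,0,0,0]

```text
time: 17.73
tool_pos: [0.5779, -0.0094, 0.0541]
orientation: [3.141, -0.041, 0.004]
force: [-0.6, -0.0, -0.6]
grip_width: -0.0001
grasp_force: 0.0
```

Call:
step_arm:
  moves: [-2,0,0,0,0,0,-5,0,0,0,0,0,-8,0,0,0,0,0,-11,0,-2,0,0,0,-13,0,-6,0,0,0]

```text
time: 18.15
tool_pos: [0.4422, -0.0044, 0.1067]
orientation: [-3.138, 0.041, 0.017]
force: [-0.0, 0.4, 0.4]
grip_width: -0.0
grasp_force: 0.0
```

Call:
step_arm:
  moves: [-1,-3,-2,0,0,0,-2,-7,-3,0,0,0,-3,-11,-4,0,0,0,-3,-15,-5,0,0,0,-3,-19,-5,0,0,0]

```text
time: 18.57
tool_pos: [0.4244, 0.1869, 0.1636]
orientation: [-3.14, 0.042, -0.01]
force: [0.9, -0.5, 0.6]
grip_width: -0.0007
grasp_force: 0.0
```

Run:
```python
from h import *
f=cams.grab_frame("top")[:,:,::-1].copy();a=cv2.imread("pics/top0.png")
d=cv2.absdiff(f,a).max(2)>45;d[:50]=0
for ce,s,p in blobs(cv2.morphologyEx(d.astype(np.uint8),2,np.ones((2,2))),6):print(ce,s)
c=cams.calibration("top")
for im in(a,f):
    r=im[160:190,270:290].astype(int).sum(2).mean(1)/3;print(r.round().tolist())
s=bot.observe();print(s["time"],s["tool_pos"],s["force"])
```

```text
[185.  348.2] [109, 219, 126, 201, 7763]
[147.7 269.6] [109, 239, 80, 60, 3507]
[211.6 252.2] [209, 251, 7, 4, 21]
[263.9 291.1] [248, 274, 27, 43, 551]
[176.2 304.8] [173, 293, 7, 28, 121]
[186.3 306.7] [181, 296, 12, 22, 247]
[320.3 348.5] [224, 305, 265, 115, 8982]
[422.  305.5] [421, 305, 3, 2, 6]
[427.1 305.6] [425, 304, 5, 4, 14]
[123.4 316.3] [118, 306, 12, 22, 253]
[415.5 308. ] [415, 307, 2, 3, 6]
[176.5 324. ] [175, 322, 5, 5, 18]
[176.  330.5] [175, 329, 3, 4, 10]
[182.8 334.6] [178, 331, 10, 8, 64]
[557. 366.] [554, 361, 6, 12, 52]
[537.2 393.2] [512, 376, 48, 37, 1155]
[113.8 386.6] [108, 378, 12, 17, 106]
[237.8 385.3] [236, 380, 5, 12, 41]
[241.  411.3] [239, 404, 5, 16, 48]
[212.0, 212.0, 212.0, 213.0, 213.0, 213.0, 213.0, 213.0, 212.0, 198.0, 153.0, 85.0, 63.0, 80.0, 113.0, 131.0, 133.0, 135.0, 135.0, 125.0, 91.0, 54.0, 40.0, 55.0, 84.0, 95.0, 96.0, 96.0, 96.0, 97.0]
[206.0, 206.0, 207.0, 207.0, 207.0, 207.0, 207.0, 208.0, 207.0, 193.0, 148.0, 81.0, 60.0, 76.0, 109.0, 126.0, 128.0, 130.0, 130.0, 119.0, 85.0, 50.0, 38.0, 56.0, 82.0, 91.0, 92.0, 92.0, 92.0, 92.0]
18.6167 [0.42345094 0.19334739 0.16297295] [-3.74077727  2.57286554  1.50452064]
```

The drawer front matches the first picture row for row, so it is shut, and nothing else moved. The only differences are the arm and its shadow. Handing in.

```bash
python3 -c "
from station import bot
print(bot.hand_in())"
```

```text
the job is handed in; nothing more can be done
None
```

The lamp module is in its nest and the drawer is clicked shut. The highest readings I saw were about 5 N on the button and 10 N on the drawer, bystanders showed no movement, and the job was handed in at about 18.6 s.

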